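# Purge the air station with its pull knob

## Robot

A 6-joint arm with a two-finger parallel gripper is mounted at the origin on the work surface. World frame = base frame: x ahead of the robot, y to its left, z up, the work surface at z = 0. Lengths are in m, angles in rad, forces in N, time in s.
With the tool pointing down it reaches from about 0.325 to 0.9 m from the base axis. Payload 3.5 kg.
Tool frame: the origin (TCP) lies midway between the tips of the shut fingers; the grasp point (between the pads) lies arm.hold_point_z behind it (arm.hold_point_z is the distance from the TCP to the grasp point, in m); x points along the fingers, y is the direction in which the jaws open and shut, and the axes are right-handed (so a half turn about x gives the same grasp; the last joint's range is limited). The gripper opens to 85 mm and grips with 20 to 120 N. Pads are 22 mm wide; open, the fingers measure 114 mm over their backs; the gripper's body (76 mm by 85 mm) begins 54 mm behind the grasp point. The pads swing forward as they close: fully open they stand 13 mm farther back than shut.
Start: joints at [-1.433, 0.276, -0.026, 1.268, 0, 1.467], TCP at [0.149, -0.607, 0.231] pointing down, gripper open.
Joint ranges: [-3.12, 3.12], [-0.85, 1.88], [-1.08, 1.24], [-1.95, 2.15], [-1.57, 1.53], [-3.14, 3.14]. Speed limits (rad/s): [2.57, 2.57, 3.14, 3.14, 3.14, 3.14].

## Interface

Orientations are given as a unit quaternion [w, x, y, z].
In Python, from workcell import arm gives the robot as it stands. Calls block until the motion is done:
- arm.reach(position, orientation): joint-space move of the TCP to a pose.
- arm.move_linear(position, orientation=None, speed=0.15, f_stop=None): straight line of the TCP; orientation=None keeps the orientation; speed is the mean speed in m/s. With f_stop (N) it stops when the force on the tool has changed by that much, and returns True; else False.
- arm.movej(angles): joint-space move.
- arm.command_gripper(opening, force=None): finger opening in m; force is the grip in N (None keeps the last); returns when the fingers have stopped.
- arm.hold(seconds).
- arm.solve_ik(position, orientation): joint angles nearest the present ones, or None.
- arm.get_state(): the state.
- arm.read_camera(name): name is "scene" or "top" or "wrist"; returns the picture (400x640x3 uint8, blue, green, red); there is no depth.
- arm.get_calibration(name): a dict with "fx", "fy", "cx", "cy" (pixels), "pose" (4x4, takes a point from camera to world coordinates). Camera axes: x right, y down, z forward; pixel columns grow to the right and rows downward; lengths in m; the calibration is good to about 2 mm. A picture is of the moment at which its call begins: read the wrist's pose just before it. get_calibration takes no time and is no camera call; for the wrist camera it gives the pose at the moment of the call.
A pose or a line that the arm cannot do raises arm.Unreachable and nothing moves.
- arm.hand_in(): hands the job in, once; it reports no verdict.
The state is a dict: "time": time; "joint_positions": joint angles; "joint_vel": joint speeds; "tau": joint torques, N m; "tool_pos": TCP position; "ee_rot": TCP orientation; "ft_force": force on the tool from outside, world axes, zero at the start; "wrist_torque": the same for the moment, N m; "width": finger opening in m.
Only numpy, scipy, OpenCV 4.12 (cv2) and the standard library are available. Lean on these libraries where they do the work, as an engineer would, in place of code of your own. Each camera call takes 0.05 s, during which the arm holds its last target. There are 200 camera calls.

## Task

On the small air station on the bench, blow down the line: pull the purge valve's knob, the wide round one, straight up until it clicks into its upper detent and leave it there for about a second, then push it back down fully home and let go. Leave the slim round knob and the T-shaped knob as they are set.

Things in the scene. Friction and masses are not known exactly. Their poses are not given: they have to be found in the camera images.
- purge_knob (a joint): Travel of the purge knob in m: 0 is pushed fully home, 0.030 fully out (straight up), at its stop. A sprung detent at each end: let go more than 4 mm past half-way (0.015) it snaps on to that end by itself and stays there. Getting it out of either end takes about 8 N; past the middle it moves by itself.
- purge_grip (a point): Centre of the purge knob's head, an upright black cylinder, 36 mm across, from 13 mm below to 14 mm above this point; moves with the knob. Home, it lies 31 mm above the flat top of its valve block (aluminium, fixed, 56 x 56 x 75 mm, a 6 mm high collar round the stem). z is up, y runs along the row of three blocks, x square to it; within 60 mm along x nothing stands above the block's top.
- slim_grip (a point): Centre of the head of the slim knob: black cylinder, 18 mm across, 27 mm high, on an equal block. The three blocks stand in one row, about 90 mm apart in any order, on a fixed 12 mm steel plate turned by up to 0.4 rad. It has no detent: friction (about 5 N) holds it where it is set, 0 to 20 mm out (31 to 51 mm above its block). Leave as set.
- tee_grip (a point): Centre of the bar of the T-shaped knob: black bar 14 x 56 x 16 mm (x, y, z), its length along the row, on an equal block of the row. No detent: friction (about 5 N) holds it where it is set, 0 to 20 mm out. Leave as set.

How it is judged:
By the outcome, as a careful person would: the job done as asked, in the order asked, and still so for the second after the job is handed in, with the robot touching nothing.
It also fails if it takes over 29 s, if anything falls off the work surface, if the arm or the gripper's body presses on something with over 40 N, if the wrist force passes 120 N, or if a joint passes its speed limit or range.

## Working session

There is one attempt and no reset: what is moved stays moved. The work goes in short steps, each a Python script; the robot and the scene stay as the last script left them, time stands still between calls to the robot, and variables do not carry over. Pictures are saved under pics/ and viewed, about 8 in all and at most 12, crops included, and the job is handed in when it is done.

```bash
mkdir -p pics
python3 - <<'E'
from workcell import arm
import cv2,numpy as np
for n in("scene","top"):
    cv2.imwrite(f"pics/{n}0.png",arm.read_camera(n)); c=arm.get_calibration(n); print(n,c["fx"],c["cx"],c["cy"],np.round(c["pose"],3).tolist())
s=arm.get_state();print(arm.hold_point_z,s["time"],s["ee_rot"],s["width"])
E
```

```text
scene 386.9384687883758 320.2257713456895 200.78308578154986 [[0.413, 0.595, -0.69, 1.028], [0.911, -0.271, 0.312, -0.168], [-0.001, -0.757, -0.653, 0.562], [0.0, 0.0, 0.0, 1.0]]
top 381.14168747667503 321.9008851489124 196.77163245615154 [[-0.01, -0.996, 0.083, 0.516], [-1.0, 0.009, -0.019, 0.064], [0.019, -0.083, -0.996, 0.771], [0.0, 0.0, 0.0, 1.0]]
0.0187 0.1 [-0.08420805 -0.70197663 -0.0856524   0.7019982 ] 0.08536866492265267
```

View pics/top0.png

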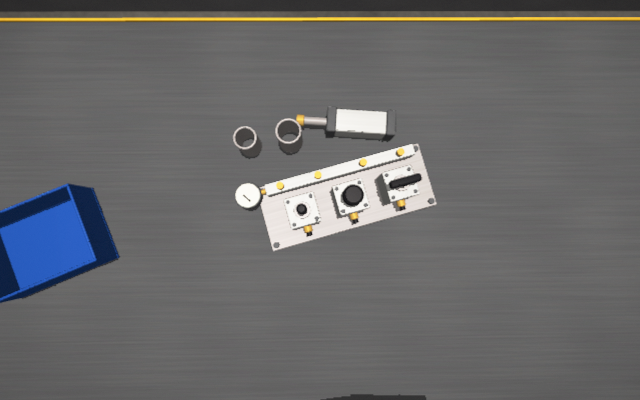

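View pics/scene0.png

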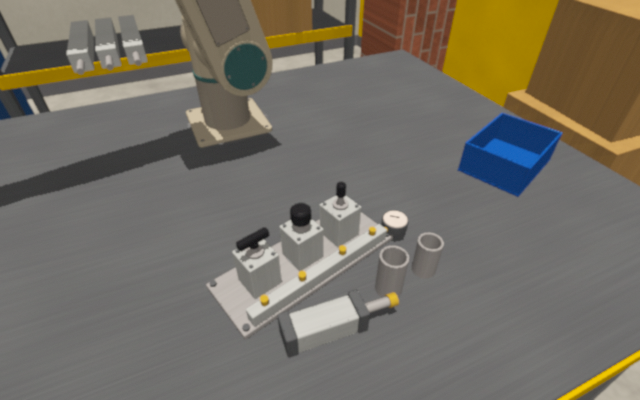

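The top view shows the slim knob at (301,209), the purge knob at (353,195) and the T at (404,182). The scene view shows the purge knob in the middle at (301,215), and nothing tall next to it across the row. Next I measure the heads in both views.

```bash
cat > h.py <<'E'
import cv2,numpy as np
def ray(c,uv):
    P=np.array(c["pose"]);d=P[:3,:3]@[(uv[0]-c["cx"])/c["fx"],(uv[1]-c["cy"])/c["fy"],1];return P[:3,3],d/np.linalg.norm(d)
def plane(c,uv,z):
    o,d=ray(c,uv);return o+d*(z-o[2])/d[2]
def cross(c1,a,c2,b):
    o1,d1=ray(c1,a);o2,d2=ray(c2,b)
    s=np.linalg.lstsq(np.c_[d1,-d2],o2-o1,rcond=None)[0];p,q=o1+s[0]*d1,o2+s[1]*d2
    return (p+q)/2,np.linalg.norm(p-q)
def blob(im,uv,r,th):
    m=(im.max(2)<th).astype(np.uint8);u,v=uv;k=np.zeros_like(m);k[v-r:v+r,u-r:u+r]=m[v-r:v+r,u-r:u+r]
    n,l,s,c=cv2.connectedComponentsWithStats(k)
    i=1+np.argmax(s[1:,4]);return c[i],s[i],l==i
E
python3 - <<'E'
from workcell import arm
from h import *
T=cv2.imread("pics/top0.png");S=cv2.imread("pics/scene0.png");ct,cs=arm.get_calibration("top"),arm.get_calibration("scene")
for n,a,b in(("slim",(301,209),(341,189)),("purge",(353,195),(301,215)),("tee",(404,182),(253,239))):
    A,sa,_=blob(T,a,20,40);B,sb,_=blob(S,b,20,40)
    p,e=cross(ct,A,cs,B);print(n,A,sa,B,sb,p.round(4),e.round(4),"top@.118",plane(ct,A,.118).round(4))
m=((T.min(2)>110)).astype(np.uint8);m=cv2.morphologyEx(m,cv2.MORPH_CLOSE,np.ones((7,7)))
for c in cv2.findContours(m,0,2)[0]:
    if cv2.contourArea(c)>3000:
        r=cv2.minAreaRect(c);q=[plane(ct,x,.012)[:2] for x in cv2.boxPoints(r)];print(r,np.round(q,4).tolist())
a=cv2.resize(T[130:260,240:450],None,fx=3.8,fy=3.8);b=cv2.resize(S[165:315,200:410],None,fx=3.8,fy=3.8)
cv2.imwrite("pics/c1.png",b)
E
```

```text
slim [301.95 210.25] [297 205   9   9  20] [340.40277778 191.01388889] [337 185   8  12  72] [0.5486 0.0873 0.1176] 0.0032 top@.118 [0.5479 0.0858 0.118 ]
purge [349.77777778 198.77777778] [343 187  20  19  72] [300.33707865 218.98876404] [291 211  19  15 178] [0.5684 0.0018 0.0987] 0.0003 top@.118 [0.5668 0.0035 0.118 ]
tee [403.68181818 183.54545455] [390 178  31  10  44] [253.14444444 241.17777778] [238 232  30  18 180] [ 0.594  -0.0911  0.1086] 0.003 top@.118 [ 0.5924 -0.0904  0.118 ]
((323.33856201171875, 212.69708251953125), (94.85224151611328, 237.6905975341797), 76.47684478759766) [[0.5866, 0.2981], [0.696, -0.1673], [0.5088, -0.2055], [0.4056, 0.2521]]
```

View pics/c1.png

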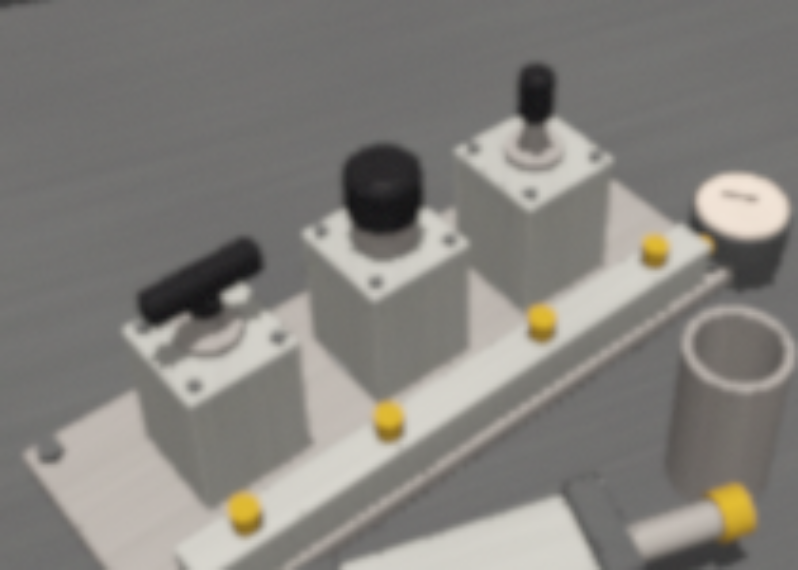

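```bash
cat >> h.py <<'E'
from scipy.spatial.transform import Rotation as R
def quat(yaw,sg=1):
    y=sg*np.array([np.cos(yaw),np.sin(yaw),0]);x=np.array([0,0,-1.]);q=R.from_matrix(np.c_[x,y,np.cross(x,y)]).as_quat();return q[[3,0,1,2]]
E
python3 - <<'E'
from workcell import arm
from h import *
T=cv2.imread("pics/top0.png");S=cv2.imread("pics/scene0.png");ct,cs=arm.get_calibration("top"),arm.get_calibration("scene")
P={}
for n,a,b,z in(("slim",(301,209),(341,189),.14),("purge",(353,195),(301,215),.132),("tee",(404,182),(253,239),.135)):
    A,sa,_=blob(T,a,14 if n!="tee" else 20,62);B,sb,_=blob(S,b,20,55)
    p,e=cross(ct,A,cs,B);print(n,A.round(1),sa,B.round(1),sb,p.round(4),e.round(4),plane(ct,A,z).round(4));P[n]=plane(ct,A,z)
d=P["slim"]-P["tee"];yaw=np.arctan2(-d[0],d[1]);print("yaw",yaw, P["tee"]+d/2)
p=P["purge"]; s0=arm.get_state()
for sg in(1,-1):
    q=quat(yaw,sg);j=arm.solve_ik([p[0],p[1],.24],q);print(sg,j)
    if j is not None and abs(j[5]-s0["joint_positions"][5])>9:pass
E
```

```text
slim [301.5 209.5] [297 205  10   9  44] [340.5 189.3] [337 183   8  14 103] [0.5495 0.0874 0.1222] 0.0023 [0.5481 0.0857 0.14  ]
purge [351.2 196.5] [342 185  21  21 135] [300.3 214.5] [291 204  20  22 363] [0.5714 0.0008 0.1124] 0.0008 [0.5696 0.0023 0.132 ]
tee [404.7 181. ] [389 174  32  15 227] [252.5 239.5] [237 228  32  22 333] [ 0.5974 -0.0918  0.1161] 0.0018 [ 0.5948 -0.0881  0.135 ]
yaw 0.2620028914590567 [ 0.57145369 -0.00118851  0.1375    ]
1 [-0.1094241   0.17412555 -0.13679941  1.25987138  0.          1.19936933]
-1 [-0.1094241   0.17412555 -0.13679941  1.25987138  0.         -1.94222332]
```

Run:
```python
from workcell import arm
from h import *
arm.reach([.571,-.0005,.235],quat(.255))
c=arm.get_calibration("wrist");im=arm.read_camera("wrist");cv2.imwrite("pics/w1.png",im)
np.save("w1.npy",c["pose"]);print(c["fx"],c["cx"],c["cy"],np.round(c["pose"],3).tolist())
s=arm.get_state();print(s["time"],s["tool_pos"],s["joint_positions"],s["ft_force"])
P=np.linalg.inv(c["pose"])
for q in([.571,0,.132],[.55,.087,.13],[.596,-.09,.13]):
    v=P@[*q,1];print(c["fx"]*v[0]/v[2]+c["cx"],c["fy"]*v[1]/v[2]+c["cy"])
```

```text
337.1259590465528 322.09409118887964 198.03638238436508 [[0.968, 0.237, 0.08, 0.551], [0.25, -0.919, -0.305, 0.077], [0.001, 0.316, -0.949, 0.378], [0.0, 0.0, 0.0, 1.0]]
2.7667 [ 0.57108008 -0.00132278  0.23497573] [-1.15433868e-01  1.79339259e-01 -1.41200119e-01  1.25025205e+00
 -1.31528722e-04  1.20173655e+00] [ 0.37507075 -0.80908633  0.49262689]
322.4107941579043 195.78139904112854
324.55507848922224 71.32124689773893
324.31453330913786 298.34406634797756
```

View pics/w1.png

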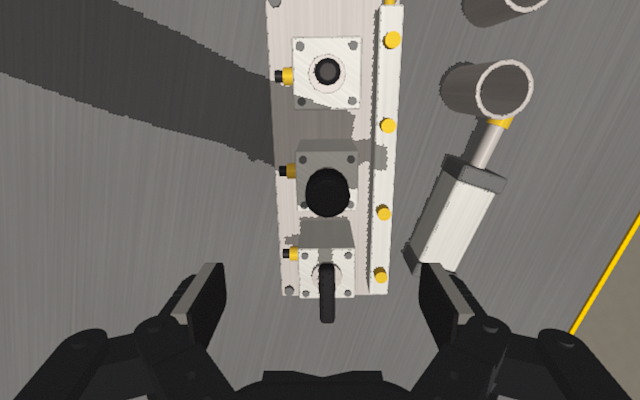

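Run:
```python
from workcell import arm
from h import *
im=cv2.imread("pics/w1.png");c=arm.get_calibration("wrist");c["pose"]=np.load("w1.npy")
ct,cs=arm.get_calibration("top"),arm.get_calibration("scene")
P={}
for n,a,r in(("purge",(327,193),32),("slim",(327,72),16),("tee",(327,293),32)):
    A,s,m=blob(im,a,r,50);print(n,A.round(1),s);P[n]=A
u,st=P["purge"],None
A,s,m=blob(im,(327,193),32,50)
# top face centre: upper rim circle -> use max width row
w=m.sum(1);v0=s[1];print(list(w[s[1]:s[1]+s[3]]))
pc=plane(c,A,.118);print("centroid@.118",pc.round(4))
print("x-scene",cross(c,A,cs,(300.3,214.5)),"x-top",cross(c,A,ct,(352.5,195.5)))
k=plane(c,P["slim"],.135)-plane(c,P["tee"],.122);print("yaw",np.arctan2(-k[0],k[1]))
```

```text
purge [326.9 192.5] [ 306  168   44   49 1700]
slim [326.8  71.3] [315  58  25  27 253]
tee [326.4 292.8] [319 263  16  60 789]
[np.int64(3), np.int64(14), np.int64(19), np.int64(22), np.int64(25), np.int64(27), np.int64(29), np.int64(31), np.int64(34), np.int64(34), np.int64(35), np.int64(37), np.int64(37), np.int64(39), np.int64(39), np.int64(40), np.int64(40), np.int64(41), np.int64(41), np.int64(42), np.int64(42), np.int64(42), np.int64(43), np.int64(43), np.int64(43), np.int64(43), np.int64(44), np.int64(44), np.int64(44), np.int64(44), np.int64(43), np.int64(43), np.int64(43), np.int64(43), np.int64(43), np.int64(42), np.int64(41), np.int64(41), np.int64(39), np.int64(37), np.int64(35), np.int64(33), np.int64(31), np.int64(29), np.int64(27), np.int64(23), np.int64(20), np.int64(16), np.int64(10)]
centroid@.118 [ 0.575  -0.0008  0.118 ]
x-scene (array([ 0.57540875, -0.00078797,  0.11637682]), np.float64(0.0010276484212361926)) x-top (array([ 0.57394414, -0.00148529,  0.11565207]), np.float64(0.002552107836705369))
yaw 0.2562517864552492
```

Run:
```python
from workcell import arm
from h import *
q=quat(.256)
def st(n):
    s=arm.get_state();print(n,round(s["time"],2),s["tool_pos"].round(4) if hasattr(s["tool_pos"],"round") else s["tool_pos"],np.round(s["ft_force"],1),np.round(s["wrist_torque"],2),round(s["width"],4))
arm.move_linear([.575,-.0005,.18],q,speed=.1)
st("hover")
print(arm.move_linear([.575,-.0005,.102],q,speed=.08,f_stop=6));st("down")
arm.command_gripper(.030,force=50);st("grip")
cv2.imwrite("pics/s2.png",cv2.resize(arm.read_camera("scene")[130:330,180:440],None,fx=3,fy=3))
```

```text
hover 3.47 [ 0.5752 -0.0006  0.1803] [-1.1 -0.5  0.3] [0.02 0.03 0.01] 0.0854
False
down 4.59 [ 0.5757 -0.0006  0.1026] [ 0.6  0.3 -0.1] [ 0.06 -0.03  0.03] 0.0857
grip 5.12 [ 0.5751 -0.0006  0.1026] [-0.8  0.6  4.5] [-0.01  0.38  0.03] 0.0347
```

View pics/s2.png

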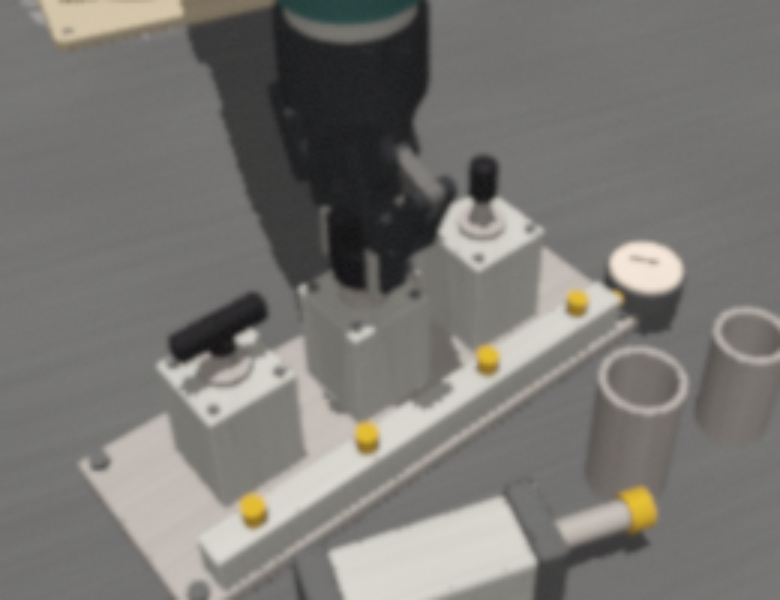

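The scene crop shows both fingers astride the purge head, with the other two knobs untouched. Now I pull while logging the force.

Run:
```python
from workcell import arm
from h import *
def st(n):
    s=arm.get_state();print(n,round(s["time"],2),np.round(s["tool_pos"],4),np.round(s["ft_force"],1),round(s["width"],4))
for dz in(.004,.009,.015,.021,.027,.031):
    r=arm.move_linear([.5751,-.0006,.102+dz],speed=.04,f_stop=25);st((dz,r))
    if r:break
cv2.imwrite("pics/s3.png",cv2.resize(arm.read_camera("scene")[130:330,180:440],None,fx=3,fy=3))
```

```text
(0.004, False) 5.42 [ 0.575  -0.0006  0.1051] [ 2.   0.1 -6.4] 0.034
(0.009, False) 5.69 [ 0.575  -0.0006  0.1108] [ 1.3 -0.6 -5.6] 0.0342
(0.015, False) 5.99 [ 0.575  -0.0006  0.118 ] [ 1.   0.4 -0.8] 0.0344
(0.021, False) 6.29 [ 5.751e-01 -5.000e-04  1.242e-01] [-1.9  0.8  2.8] 0.0344
(0.027, False) 6.59 [ 0.5751 -0.0006  0.1299] [-1.8  1.3  4.9] 0.034
(0.031, False) 6.84 [ 0.575  -0.0006  0.1327] [-0.2  0.8  0. ] 0.0342
```

View pics/s3.png

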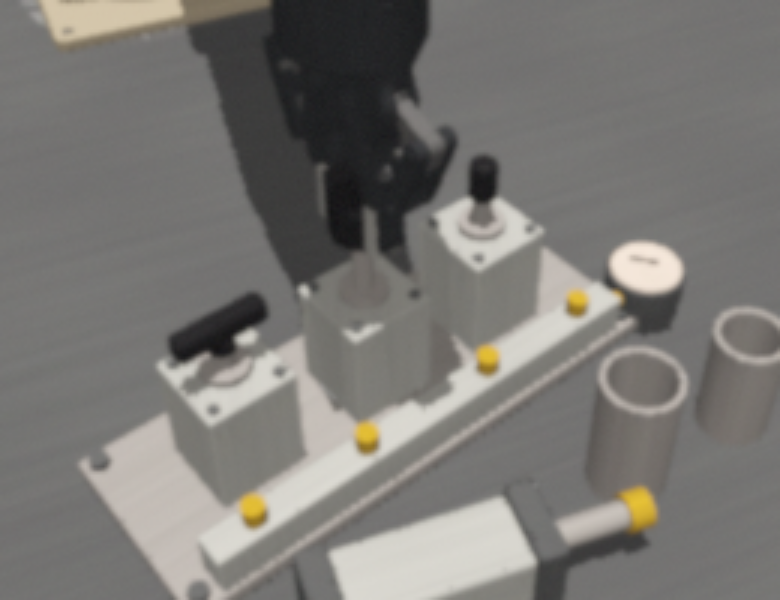

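The purge head is lifted about 30 mm and the neighbours are unchanged. I'll nudge it onto its stop, wait, then push it home.

Run:
```python
from workcell import arm
from h import *
def st(n):
    s=arm.get_state();print(n,round(s["time"],2),np.round(s["tool_pos"],4),np.round(s["ft_force"],1),round(s["width"],4))
print(arm.move_linear([.5751,-.0006,.1345],speed=.03,f_stop=15));st("top")
arm.hold(1.1);st("held")
for z in(.128,.118,.108,.1025,.0995):
    r=arm.move_linear([.5751,-.0006,z],speed=.04,f_stop=30);st((z,r))
    if r:break
cv2.imwrite("pics/s4.png",cv2.resize(arm.read_camera("scene")[130:330,180:440],None,fx=3,fy=3))
```

```text
False
top 7.14 [ 0.575  -0.0006  0.1329] [  4.9   0.4 -13.6] 0.0343
held 8.24 [ 0.575  -0.0006  0.1329] [  5.3   1.  -15.1] 0.0342
(0.128, False) 8.55 [ 0.5751 -0.0006  0.1291] [-2.1  1.5  2.6] 0.0339
(0.118, False) 8.95 [ 0.5751 -0.0006  0.1176] [ 0.8 -0.1 -2.5] 0.0344
(0.108, False) 9.35 [ 0.575  -0.0006  0.1067] [ 2.2 -0.5 -7.8] 0.0341
(0.1025, False) 9.63 [ 0.5751 -0.0006  0.1027] [-0.7  1.2 -1.1] 0.0341
(0.0995, False) 9.88 [ 0.5751 -0.0006  0.1025] [-6.2  2.  12.6] 0.0345
```

View pics/s4.png

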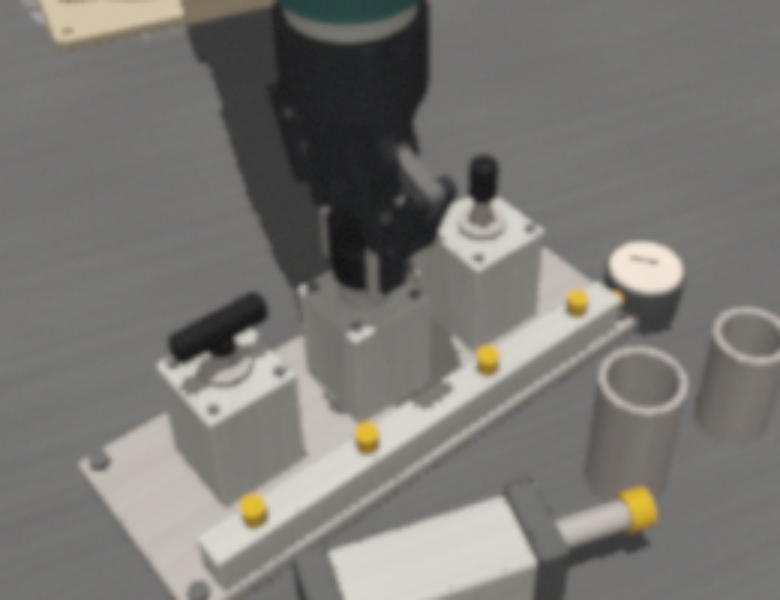

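Both stops were felt, at TCP z 0.1329 and 0.1025, and the head is back at its home height in the picture. Now I release, retreat and check.

Run:
```python
from workcell import arm
from h import *
def st(n):
    s=arm.get_state();print(n,round(s["time"],2),np.round(s["tool_pos"],4),np.round(s["ft_force"],1),round(s["width"],4))
arm.move_linear([.5751,-.0006,.1015],speed=.04)
arm.command_gripper(.085);st("open")
print(arm.move_linear([.5751,-.0006,.235],speed=.12,f_stop=8))
arm.reach([.45,-.25,.28],quat(.256));st("away")
S=arm.read_camera("scene");S0=cv2.imread("pics/scene0.png");cv2.imwrite("pics/scene5.png",S)
for n,b in(("slim",(341,189)),("purge",(301,215)),("tee",(253,239))):
    for I in(S0,S):
        A,s,_=blob(I,b,20,55);print(n,A.round(2),s)
cv2.imwrite("pics/c5.png",cv2.resize(S[165:315,200:410],None,fx=3.8,fy=3.8))
```

```text
open 10.73 [ 0.5752 -0.0007  0.1014] [-0.1  0.  -0.2] 0.0848
False
away 13.09 [ 0.4502 -0.2494  0.2796] [ 0.4 -0.5 -1. ] 0.0849
slim [340.53 189.32] [337 183   8  14 103]
slim [340.56 189.38] [337 183   8  14 102]
purge [300.28 214.45] [291 204  20  22 363]
purge [300.34 214.52] [291 204  20  22 361]
tee [252.46 239.45] [237 228  32  22 333]
tee [252.46 239.47] [237 228  32  22 331]
```

View pics/c5.png

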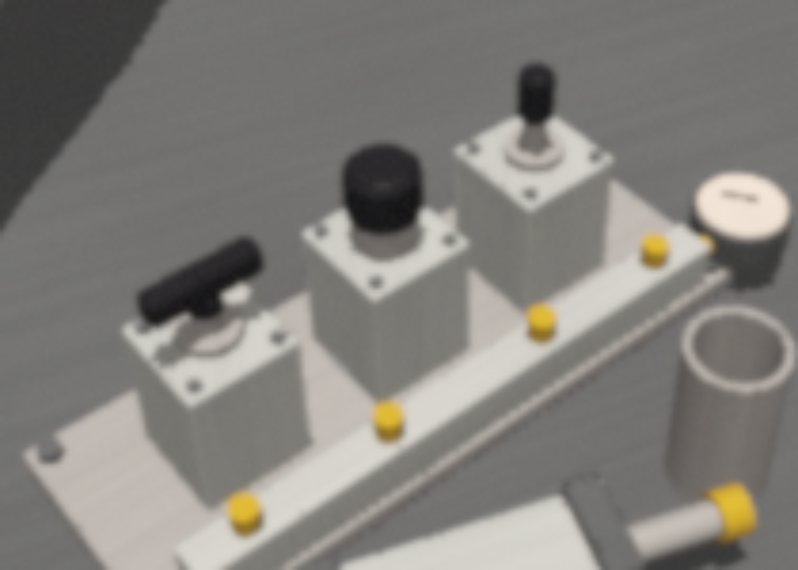

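All three knobs sit within 0.1 px of where they started in the scene view, so I'm handing in.

```bash
python3 -c "
from workcell import arm
print(arm.hand_in())"
```

```text
the job is handed in; nothing more can be done
None
```

The line is blown down. I gripped the purge knob across the row and pulled it up about 30 mm to its upper stop, where the upward pull reached about 14 N. I held it there for 1.1 s, about 1.7 s in all near the top, then pushed it down to its home stop, let go and moved the arm clear. The job was handed in just after 13 s on the robot's clock.

- **Travel:** the tool stopped at z 0.1329 at the top and 0.1025 at the bottom, 30.4 mm apart, which matches the 30 mm travel. The force changed direction near mid-travel both ways, as the detents should give.
- **Knobs after release:** in the scene camera, all three heads are within 0.1 px of their starting positions. The purge knob is home, and the slim and T-shaped knobs are as they were set.
- **Disagreement:** the overhead camera put the purge knob about 4 mm short of the wrist camera's position along x. I used the wrist position, and the grasp came out with almost no sideways force. No check failed.

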